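Draw a crate's end board home with the quick clamp, then release it

ROBOT

A 6-joint arm with a two-finger parallel gripper is mounted at the origin on the work surface. World frame = base frame: x ahead of the robot, y to its left, z up, the work surface at z = 0. Lengths are in mm, angles in rad, forces in N, time in s.
With the tool pointing down it reaches from about 325 to 900 mm from the base axis. Payload 6.1 kg.
Tool frame: the origin (TCP) lies between the finger pads; the fingertips stand 14 mm ahead of it and the grasp point (between the pads) lies 5 mm behind it; z points along the fingers, y is the direction in which the jaws open and shut (so a half turn about z gives the same grasp; the last joint's range is limited). The gripper opens to 87 mm and grips with 3 to 60 N. Pads are 19 mm wide; open, the fingers measure 117 mm over their backs; the gripper's body (75 mm by 190 mm) begins 51 mm behind the grasp point.
Start: joints at [1.052, 0.22, 1.526, -0, 1.395, -0.126], TCP at [239.233, 577.394, 236.538] pointing down, gripper open.
Joint ranges: [-2.98, 2.98], [-0.91, 2.08], [0.09, 2.57], [-1.24, 4.39], [0.2, 2.65], [-2.68, 2.68]. Speed limits (rad/s): [2.57, 2.57, 3.01, 3.14, 3.14, 3.14].

INTERFACE

Orientations are given as a unit quaternion [w, x, y, z].
In Python, from rig import state, read_camera, camera_info, hand_in gives the robot as it stands.
- The arm moves only by the tool arm_command, never from a script. Its argument "rows" is one flat list of numbers, 7 for each row, row after row: the opening in per cent of the stroke, from 0 (shut) to 100 (fully open), then the shift along the world's x, y, z in cm, then the turn, a rotation vector about the world's x, y, z in degrees. In form: [grip, x, y, z, ax, ay, az, grip, x, y, z, ax, ay, az, ...]. A call has exactly 10 rows; each row is the pose to reach, as a shift and turn from the pose measured when the call began; what a row does not reach only later rows make up. A row lasts 1/8 s, in which the tool goes at most 62.5 mm and 10.7 degrees, less where a joint would pass 70% of its speed; a pose out of reach is approached as far as the arm can. A call with a gripper value outside its range is refused whole. The fingers move at their own pace and stop on an object; the grip force is fixed at half the most. Time passes only in rows, so rows that repeat a pose let the fingers close, or fill a call up. It gives the time, the measured TCP pose, the force and the opening at its end, in the units of the state.
- state(): the state, without advancing time (a new reading comes with each control period).
- read_camera(name): name is "side" or "top"; returns the picture (400x640x3 uint8, blue, green, red); there is no depth.
- camera_info(name): a dict with "intrinsics" (3x3 intrinsics, pixels), "dist_coeffs" ([k1, k2, p1, p2, k3] as OpenCV has them; the pictures are not rectified), "cam_to_world" (4x4, takes a point from camera to world coordinates). Camera axes: x right, y down, z forward; pixel columns grow to the right and rows downward; lengths in mm; the calibration is good to about 2 mm. A picture is of the moment at which its call begins. camera_info takes no time and is no camera call.
- hand_in(): hands the job in, once; it reports no verdict.
The state is a dict: "time": time; "qpos": joint angles; "dq": joint speeds; "joint_torque": joint torques, N m; "position": TCP position; "tool_rot": TCP orientation; "contact_force": force on the tool from outside, world axes, zero at the start; "moment": the same for the moment, N m; "grip_width": opening from 0.0 (shut) to 1.0 (fully open).
Only numpy, scipy, OpenCV 4.12 (cv2) and the standard library are available. Lean on these libraries where they do the work, as an engineer would, in place of code of your own. Each camera call takes 0.05 s, during which the arm holds its last target.

TASK

One end board of the small pine bottle crate still stands a few millimetres proud on its dowels. Work the trigger of the quick clamp in light, repeated squeezes to walk its jaw onto that board and draw the joint fully closed, until the clamp stays tight on the crate with the trigger let go, but do not haul on it so hard that the soft wood is bruised. Then hold the red release tab down until the jaw has run right back, and leave the crate standing in place with its joint closed; keep your hand off the crate and the bar, and leave the other things on the bench alone.

Things in the scene. Friction and masses are not known exactly. Their poses are not given: they have to be found in the camera images.
- clamp: Quick clamp (one-handed bar clamp), black and orange, its foot held in a steel channel on a board fixed to the bench; it does not move. Origin: on the bench under its head; y axis along the bar, from the crate and moving jaw (-y) to the release tab (+y); z up. Fixed pad facing the crate at y -40 mm. Housing 34 mm wide, y -36 to +40, top z 113; on it the fixed handle (rear) and trigger (front).
- handle_mid (a point): Half-way up the fixed black handle on its centre line, at (0, 11, 160) mm in the clamp's frame. The handle is an upright post 24 mm (x) by 22 mm (y), z 113 to 196: front face at y 0, rear face at y 22.
- trigger_mid (a point): Middle of the orange trigger, a lever 20 mm wide (x), 9 mm thick, hinged at (0, -16, 105) mm in the clamp's frame, top at z 190; this point rests at (0, -26, 159), trigger leaning away from the handle (front face y -31 here, -37 at its top). Over both outer faces handle and trigger span 54 mm here at rest (59 at the top), 38 fully pulled. Moves to +y when pulled. Clear above and beside.
- trigger (a joint): Trigger angle, rad: 0 let go, 0.265 fully pulled on its stop (15 mm at trigger_mid). Spring: 3 N at trigger_mid at rest, 5 N fully pulled. A full pull advances the jaw two clicks of 4 mm (about 0.11 rad each); then let it spring back fully to take the next teeth. With little to push it reaches its stop; once jaw and crate are tight a light pull goes firm short of the stop.
- bar: Toothed steel bar 10 x 17 mm, z 75 to 95 mm, along the clamp's y axis through the housing and over the crate, with the black moving jaw hanging from its front end. Its rear end (clamp y 54 mm when wide open) moves out under the release tab as the jaw closes. Its origin is at the clamp's when wide open. Not to be pushed by hand.
- jaw_travel (a joint): Travel of bar and jaw, m: 0 wide open, grows as the jaw closes (at most 0.060). Held by a ratchet in 4 mm clicks: when the trigger is let go it drops back to the last click passed. While the release tab is pressed far enough a spring of 3 to 4 N runs it back to 0 at about 0.05 m/s. Starts between 0 and 0.018.
- jaw_pad: Sprung rubber pad of the moving jaw, 36 (x) x 19 (y) x 40 (z) mm, origin at the centre of its pressing face, which looks to the clamp's +y. It yields 1 mm per 2.5 N, up to 16 mm (so 10 N per click once all is tight). During a pull its force is about 1 to 1.4 times the pull at trigger_mid.
- jaw_face (a point): Centre of the moving pad's pressing face, 45 mm above the bench. Unloaded it stands at clamp y = -242 mm + jaw_travel; what it lags behind that is how far the pad is squeezed (1 mm per 2.5 N).
- crate: Open pine bottle crate, 0.5 to 0.75 kg, loose on the bench under the bar between the jaws: 136 mm wide (x), 68 high, 150 long (y) without the loose end board. Origin: underside, centre of the 150 mm; y axis within 2 deg of the clamp's. The jaw first slides it up to the fixed jaw, then closes the joint. Wood bruises above 40 N of jaw force; the dowels yield at about 8 N.
- board_face (a point): Centre of the outer face of the loose end board (12 mm thick, 136 x 68 mm, on the crate's -y end, facing the moving jaw), 45 mm above the bench.
- board_gap (a joint): Width of the open joint between the end board and the crate, in m: 0.006 to 0.008 at the start, 0 when fully home. Barbed dowels keep the board where it has been pushed.
- release_tab (a point): Centre of the top of the red release tab, at (0, 82, 130) mm in the clamp's frame at rest. The tab is 26 mm (x) by 44 mm (y), level, clear above and behind; the handle's rear face is 60 mm in front of this point. Press straight down: 4 to 5 mm frees the ratchet, about 6 mm is its stop.
- release_lever (a joint): Release tab angle in rad: 0 at rest, 0.09 ratchet free, 0.125 fully pressed. About 2 N at release_tab to start, 5 to 6 N fully pressed. It springs up when let go and the ratchet then holds again.
- bottle_a: Black plastic bottle, 40 mm across, 128 mm tall, standing beside the crate. Bystander; origin under its centre.
- bottle_b: Second such bottle beside the crate. Bystander.
- bottle_c: Third such bottle, farther off. Bystander.
- spare_board: Spare end board lying flat beside the crate, 136 x 68 x 12 mm. Bystander.
- mallet: Rubber mallet lying down, wooden handle, 240 mm long. Bystander.
- tape: Roll of brown tape, 96 mm across, 48 mm tall. Bystander.
- spare_tap: White plastic drum tap, 60 mm long. Bystander.
Things that resemble listed ones, but are neither listed nor needed, are in the scene too. Leave any blue or green look-alike of the crate alone.

How it is judged (in metres and radians):
On the way:
1. The end board is drawn home and the clamp holds it tight on its own: joint open less than 1.5 mm, jaw pressing with more than 3 N, trigger let go (value of joint board_gap below 0.0015 m and contact force between jaw_pad and crate above 3 N and value of joint trigger below 0.05 rad), for 0.2 s.
At the end, for the whole second after the job is handed in: The end board is home (joint open less than 1.5 mm), the jaw has run back to within 5 mm of wide open and no longer presses on the crate, trigger and release tab are let go, and the crate stands upright and at rest within 40 mm of where it stood (value of joint board_gap below 0.0015 m and value of joint jaw_travel below 0.005 m and value of joint each of trigger, release_lever below 0.03 rad and contact force between jaw_pad and crate below 0.5 N and angle between crate's own z axis and vertical below 0.05 rad and linear speed of crate below 0.01 m/s and distance of crate from where it was at the start of the episode below 0.04 m); the robot touches nothing.
It fails at once if the jaw presses on the crate with more than 40 N (the wood is bruised) (contact force between jaw_pad and crate above 40 N).
It fails at once if the robot pushes the crate by hand (more than 3 N) (contact force between any of the fingers, the arm and crate above 3 N).
It fails at once if the robot pushes the bar or its jaw by hand (more than 3 N) (contact force between any of the fingers, the arm and bar above 3 N).
It fails at once if a bystander is shifted by more than 30 mm (distance of any of bottle_a, bottle_b, bottle_c, spare_board, mallet, tape, spare_tap from where it was at the start of the episode above 0.03 m).
It also fails if it takes over 54 s, if anything falls off the work surface, if the arm or the gripper's body presses on something with over 40 N, if the wrist force passes 120 N, or if a joint passes its speed limit or range.

## Working session

There is one attempt and no reset: what is moved stays moved. The work goes in short steps, Python scripts to look and compute and a tool call to move; the robot and the scene stay as the last step left them, time stands still between calls to the robot, and variables do not carry over. Pictures are saved under pics/ and viewed, and the job is handed in when it is done.

Besides the shell and the picture viewer there is one more tool, called as a command line: name --argument value ..., lists and objects as JSON in quotes. arm_command: Moves the arm, as the interface text tells. Its arguments: {"type":"object","properties":{"rows":{"type":"array","items":{"type":"number"}}},"required":["rows"]}

```bash
ls; mkdir -p pics
python3 - <<'E'
from rig import *
import cv2
print(state())
for n in("side","top"):
    im=read_camera(n); cv2.imwrite(f"pics/{n}0.png",im); c=camera_info(n); print(n,c)
E
```

```text
pics
{'time': 0.0, 'qpos': array([ 1.05189839e+00,  2.21242391e-01,  1.52759694e+00, -2.70116225e-06,
        1.39466951e+00, -1.26091952e-01]), 'dq': array([ 2.97937263e-05, -7.19459186e-04,  8.22434277e-04, -2.01873683e-03,
        3.39212266e-04,  1.75113373e-03]), 'joint_torque': array([-1.49013846e-03, -4.94612253e+01, -3.87375033e+01,  6.97160535e-02,
        5.73031500e-02, -1.19739825e-04]), 'position': array([238.94909281, 576.89236716, 235.43463617]), 'tool_rot': array([-3.02391973e-04,  1.95142426e-01,  9.80774447e-01, -9.09124706e-04]), 'contact_force': array([ 0.48666797,  0.44661156, -0.00335908]), 'moment': array([-0.01713105,  0.0174566 , -0.05223905]), 'grip_width': 0.99923773461929}
side {'intrinsics': array([[436.34110652,   0.        , 321.53462889],
       [  0.        , 436.34110652, 192.0445699 ],
       [  0.        ,   0.        ,   1.        ]]), 'dist_coeffs': array([-0.03982372,  0.        ,  0.        ,  0.        ,  0.        ]), 'cam_to_world': array([[ 7.19732441e-01, -3.66875133e-01,  5.89396174e-01,
        -4.97436121e+01],
       [-6.94083012e-01, -3.98953582e-01,  5.99236858e-01,
        -6.06579279e+02],
       [ 1.52966127e-02, -8.40380078e-01, -5.41781633e-01,
         7.21736564e+02],
       [ 0.00000000e+00,  0.00000000e+00,  0.00000000e+00,
         1.00000000e+00]])}
top {'intrinsics': array([[476.76421976,   0.        , 313.90840852],
       [  0.        , 476.76421976, 199.72248031],
       [  0.        ,   0.        ,   1.        ]]), 'dist_coeffs': array([0.02799705, 0.        , 0.        , 0.        , 0.        ]), 'cam_to_world': array([[-3.07783654e-02, -9.78244587e-01,  2.05159013e-01,
         3.43668783e+02],
       [-9.99525012e-01,  2.98020562e-02, -7.84779505e-03,
         3.04562418e+01],
       [ 1.56290259e-03, -2.05303107e-01, -9.78697191e-01,
         1.35796043e+03],
       [ 0.00000000e+00,  0.00000000e+00,  0.00000000e+00,
         1.00000000e+00]])}
```

View pics/side0.png

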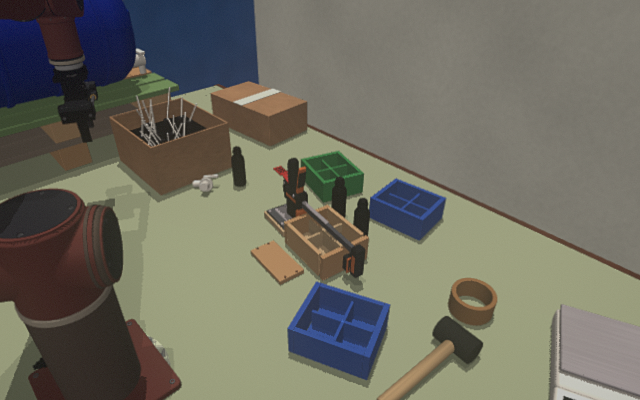

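View pics/top0.png

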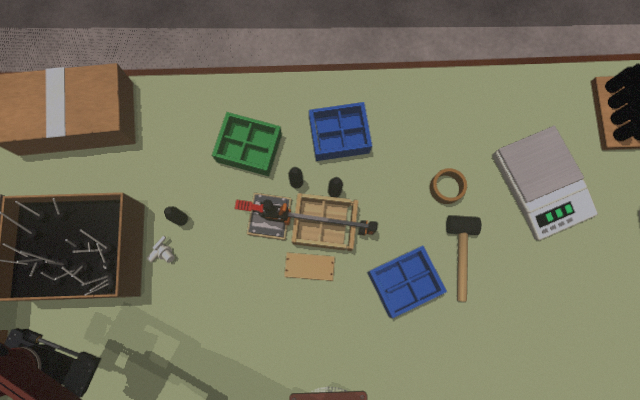

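Run:
```python
import cv2
a=cv2.imread("pics/top0.png")[180:260,225:385]; cv2.imwrite("pics/topc.png",cv2.resize(a,None,fx=5,fy=5,interpolation=cv2.INTER_CUBIC))
a=cv2.imread("pics/side0.png")[150:282,250:380]; cv2.imwrite("pics/sidec.png",cv2.resize(a,None,fx=4.5,fy=4.5,interpolation=cv2.INTER_CUBIC))
```

```text
(no output)
```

View pics/topc.png

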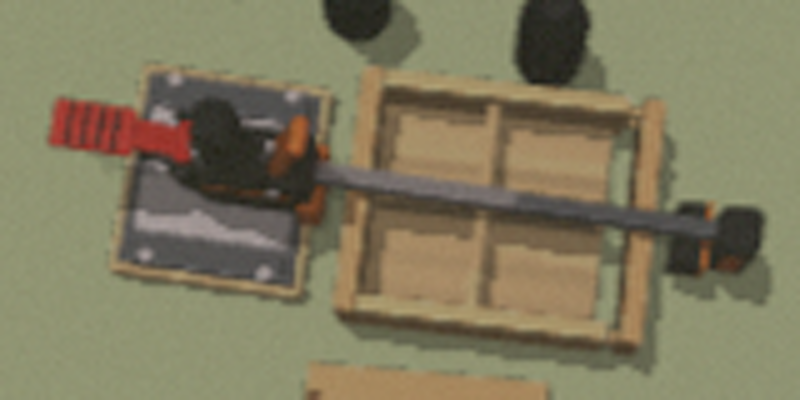

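View pics/sidec.png

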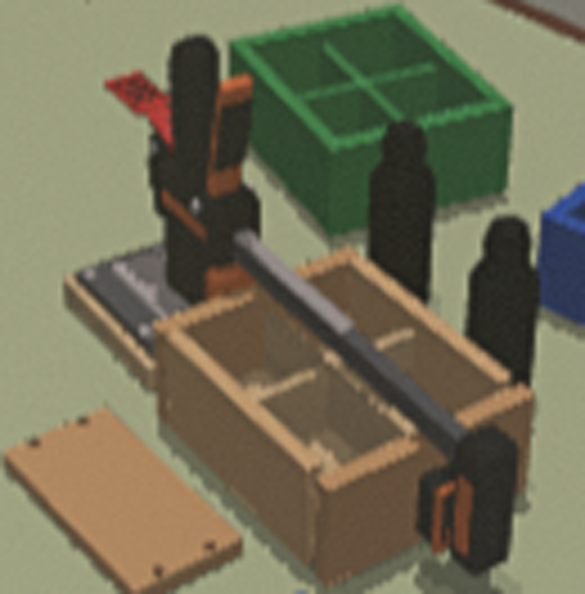

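```bash
cat > h.py <<'E'
import numpy as np, cv2
from rig import *
from scipy.optimize import least_squares
def proj(n,P):
    c=camera_info(n); M=np.linalg.inv(c["cam_to_world"])
    r,_=cv2.Rodrigues(M[:3,:3])
    return cv2.projectPoints(np.atleast_2d(P).astype(float),r,M[:3,3],c["intrinsics"],c["dist_coeffs"])[0][:,0]
def ray(n,u,v):
    c=camera_info(n); q=cv2.undistortPoints(np.array([[[u,v]]],float),c["intrinsics"],c["dist_coeffs"])[0,0]
    T=c["cam_to_world"]; return T[:3,3],T[:3,:3]@np.array([q[0],q[1],1])
def onz(n,u,v,z):
    o,d=ray(n,u,v); return o+d*(z-o[2])/d[2]
def clamp(p,P):
    P=np.atleast_2d(P); c,s=np.cos(p[2]),np.sin(p[2])
    return np.c_[p[0]+c*P[:,0]-s*P[:,1],p[1]+s*P[:,0]+c*P[:,1],P[:,2]]
E
python3 - <<'E'
from h import *
t=lambda u,v:(u/5+225-.4,v/5+180-.4)
s=lambda u,v:(u/4.5+250-.4,v/4.5+150-.4)
obs=[("top",(0,11,196),t(213,118)),("top",(13,104,130),t(55,98)),("top",(-13,104,130),t(50,147)),
("top",(0,-45,95),t(330,173)),("top",(0,-220,95),t(700,224)),("top",(0,-33,190),t(298,127)),
("side",(0,11,196),s(194,48)),("side",(0,-33,190),s(236,83)),("side",(-13,104,130),s(105,83)),("side",(13,104,130),s(135,72)),]
def f(p):
    e=[]
    for n,P,u in obs:
        d=proj(n,clamp(p,P))[0]-u
        if P[1] in(-45,-220):d[0]=0
        e+=list(d)
    return np.array(e)
r=least_squares(f,[480,100,0],loss="soft_l1"); print(r.x); print(f(r.x).reshape(-1,2).round(1))
p=r.x; np.save("p.npy",p)
print(clamp(p,[(0,11,160),(0,-26,159),(0,82,130),(0,0,0)]))
for n,f2,sc,off in(("top",5,5,(225,180)),("side",4.5,4.5,(250,150))):
    im=cv2.imread(f"pics/{n}0.png"); a=im[off[1]:off[1]+132,off[0]:off[0]+160]
    a=cv2.resize(a,None,fx=sc,fy=sc,interpolation=cv2.INTER_CUBIC)
    for P in [(sx*12,y,z) for sx in(-1,1) for y in(0,22) for z in(113,196)]+[(sx*13,y,130) for sx in(-1,1) for y in(60,104)]+[(sx*10,-33,190) for sx in(-1,1)]+[(0,-40-k*20,95) for k in range(10)]+[(sx*17,y,113) for sx in(-1,1) for y in(-36,40)]:
        u=(proj(n,clamp(p,P))[0]-off+.4)*sc
        cv2.circle(a,tuple(int(k) for k in u),3,(255,255,0),-1)
    cv2.imwrite(f"pics/fit{n}.png",a[:600])
E
```

```text
[ 5.77336831e+02  1.26113661e+02 -1.76842328e-01]
[[ 0.2  1.1]
 [ 0.1  0.1]
 [-0.7 -0.1]
 [ 0.   0.4]
 [ 0.  -0.4]
 [ 0.9  2.2]
 [ 0.5 -2.1]
 [ 0.4 -0.5]
 [-0.6 -1.1]
 [ 1.  -1.2]]
[[579.27197311 136.94210605 160.        ]
 [572.76285797 100.51915422 159.        ]
 [591.7624373  206.83479741 130.        ]
 [577.33683077 126.11366091   0.        ]]
```

View pics/fittop.png

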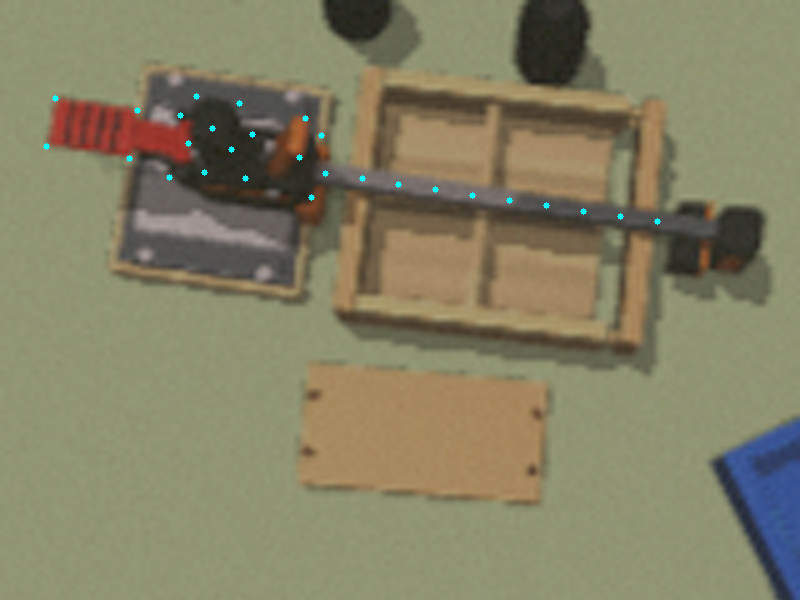

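View pics/fitside.png

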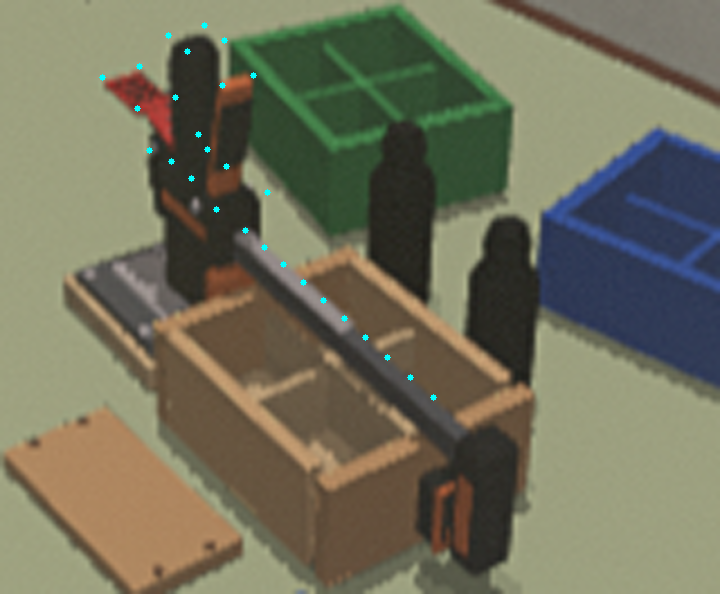

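arm_command --rows '[100,3.4,-4.5,1,0,0,1.2,100,6.7,-9,2,0,0,2.5,100,10.1,-13.5,3,0,0,3.7,100,13.5,-18,3,0,0,5,100,16.9,-22.5,3,0,0,6.2,100,20.2,-27,3,0,0,7.5,100,23.6,-31.5,3,0,0,8.7,100,27,-36,3,0,0,10,100,30.3,-40.5,3,0,0,11.2,100,33.7,-45,3,0,0,12.4]'

```text
time: 1.35
position: [576.6, 125.3, 265.1]
tool_rot: [-0.0, 0.088, 0.996, -0.001]
contact_force: [0.2, 0.1, -0.2]
grip_width: 1.002
```

Run:
```python
from h import *
s=state(); print(s["time"],s["qpos"],s["position"],s["tool_rot"],s["contact_force"])
for n,o,k,w in(("top",(205,150),4,(200,150)),("side",(230,110),4,(160,150))):
    a=read_camera(n)[o[1]:o[1]+w[1],o[0]:o[0]+w[0]]
    cv2.imwrite(f"pics/{n}1.png",cv2.resize(a,None,fx=k,fy=k,interpolation=cv2.INTER_CUBIC))
```

```text
1.35 [ 8.11804646e-02  1.20915477e-01  1.58535956e+00 -1.45875954e-03
  1.43652242e+00 -1.31364092e+00] [576.59425185 125.29430481 265.13858159] [-4.72115510e-04  8.77762490e-02  9.96139772e-01 -8.13859562e-04] [ 0.15658695  0.12215407 -0.23392778]
```

View pics/side1.png

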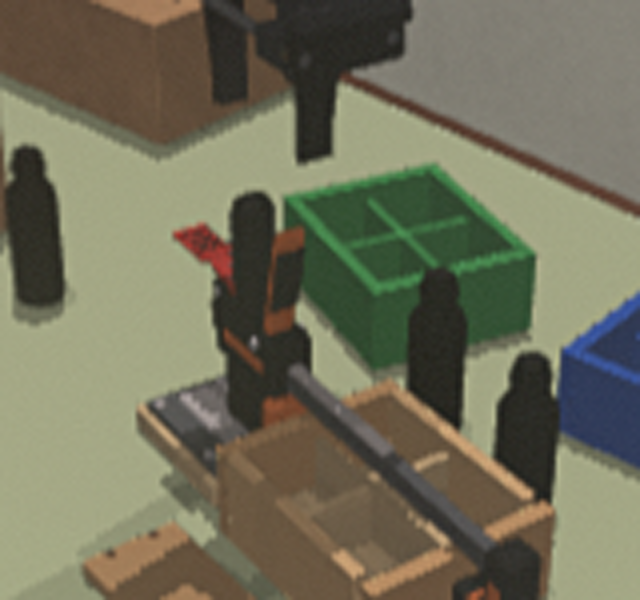

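View pics/top1.png

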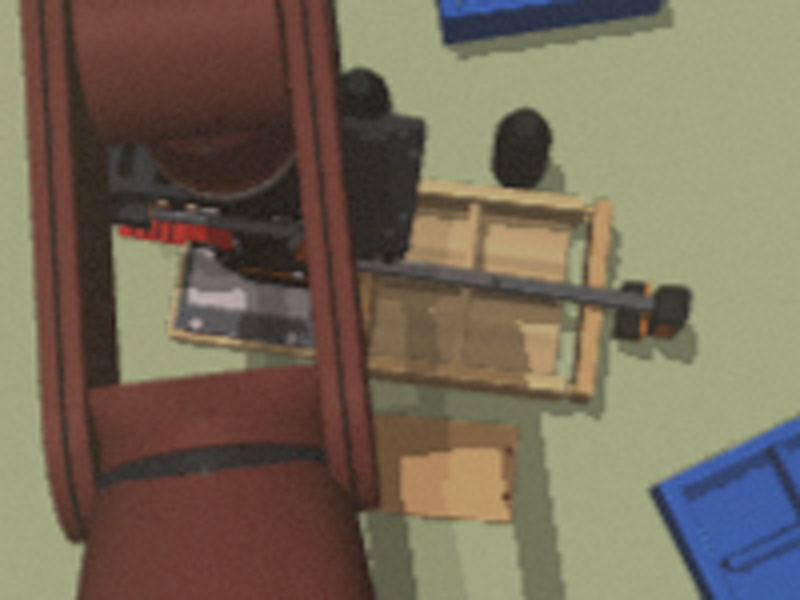

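Run:
```python
from h import *
s=state(); th=np.deg2rad(-10.1); q=[s["position"][0],s["position"][1],th]
T=s["position"]
for y in(-43.5,-58.5,43.5,58.5):
  for x in(-9.5,9.5):
    for n,o in(("side",(230,110)),("top",(205,150))):
        print(n,y,x,((proj(n,clamp(q,(x,y,T[2]-14)))[0]-o+.4)*4).round(0))
```

```text
side -43.5 -9.5 [292. 156.]
top -43.5 -9.5 [338. 228.]
side -43.5 9.5 [319. 148.]
top -43.5 9.5 [343. 197.]
side -58.5 -9.5 [305. 166.]
top -58.5 -9.5 [363. 231.]
side -58.5 9.5 [333. 158.]
top -58.5 9.5 [368. 200.]
side 43.5 -9.5 [218. 102.]
top 43.5 -9.5 [192. 207.]
side 43.5 9.5 [245.  95.]
top 43.5 9.5 [198. 176.]
side 58.5 -9.5 [206.  93.]
top 58.5 -9.5 [167. 203.]
side 58.5 9.5 [233.  86.]
top 58.5 9.5 [173. 172.]
```

arm_command --rows '[100,-0.1,-0.2,-1.5,0,0,0,100,-0.1,-0.2,-3,0,0,0,100,-0.1,-0.2,-4.5,0,0,0,100,-0.1,-0.2,-6,0,0,0,100,-0.1,-0.2,-7,0,0,0,100,-0.1,-0.2,-8,0,0,0,100,-0.1,-0.2,-9,0,0,0,100,-0.1,-0.2,-9.8,0,0,0,100,-0.1,-0.2,-10.5,0,0,0,100,-0.1,-0.2,-10.5,0,0,0]'

```text
time: 2.7
position: [576.8, 120.1, 159.0]
tool_rot: [-0.001, 0.091, 0.996, -0.002]
contact_force: [0.2, 0.5, 0.5]
grip_width: 1.001
```

Run:
```python
from h import *
s=state(); print(s["time"],s["position"],s["tool_rot"],s["contact_force"])
for n,o,k,w in(("side",(260,130),6,(120,100)),):
    a=read_camera(n)[o[1]:o[1]+w[1],o[0]:o[0]+w[0]]
    cv2.imwrite(f"pics/{n}2.png",cv2.resize(a,None,fx=k,fy=k,interpolation=cv2.INTER_CUBIC))
```

```text
2.7 [576.8184629  120.08617962 159.03577493] [-6.63369601e-04  9.06227637e-02  9.95883212e-01 -1.92419807e-03] [0.16356318 0.50700318 0.4787469 ]
```

View pics/side2.png

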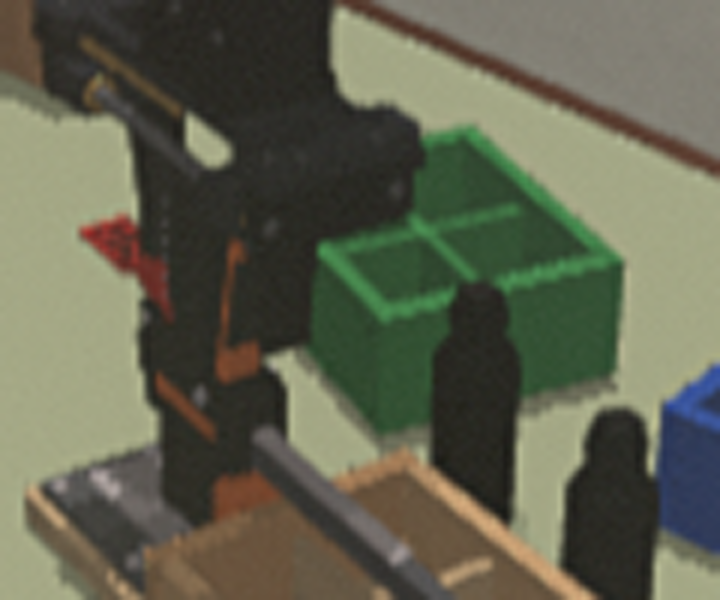

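arm_command --rows '[100,0,0.3,0,0,0,0,100,0.1,0.6,0,0,0,0,100,0.1,0.8,0,0,0,0,100,0.2,1.0,0,0,0,0,100,0.2,1.2,0,0,0,0,100,0.2,1.4,0,0,0,0,100,0.2,1.6,0,0,0,0,100,0.3,1.8,0,0,0,0,100,0.3,2.0,0,0,0,0,100,0.3,2.0,0,0,0,0]'

```text
time: 4.0
position: [580.4, 139.4, 160.1]
tool_rot: [-0.0, 0.091, 0.996, -0.003]
contact_force: [-0.9, -4.5, 4.9]
grip_width: 1.003
```

```bash
cat > v.py <<'E'
from h import *
import sys
s=state(); print(s["time"],s["position"].round(1),s["tool_rot"].round(3),s["contact_force"].round(2))
q=np.array([575.5,124.3]); d=s["position"][:2]-q; print("clampx,y of TCP",d@[.984,-.176],d@[.176,.984])
t=sys.argv[1]; 
a=read_camera("side")[130:230,260:380]; a=cv2.resize(a,None,fx=5,fy=5,interpolation=cv2.INTER_CUBIC)
b=read_camera("top")[180:260,290:390]; b=cv2.resize(b,None,fx=6,fy=6,interpolation=cv2.INTER_CUBIC)
cv2.imwrite(f"pics/s{t}.png",a); cv2.imwrite(f"pics/t{t}.png",b)
E
python3 v.py 3
```

```text
4.0 [580.4 139.4 160.1] [-0.     0.091  0.996 -0.003] [-0.92 -4.52  4.91]
clampx,y of TCP 2.10986958144486 15.740470059370852
```

View pics/s3.png

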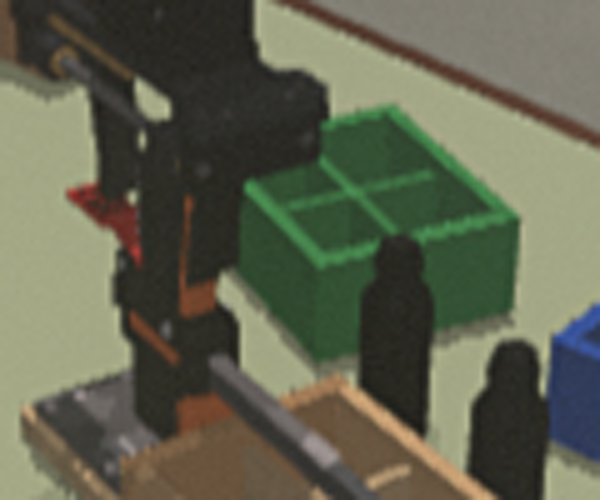

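View pics/t3.png

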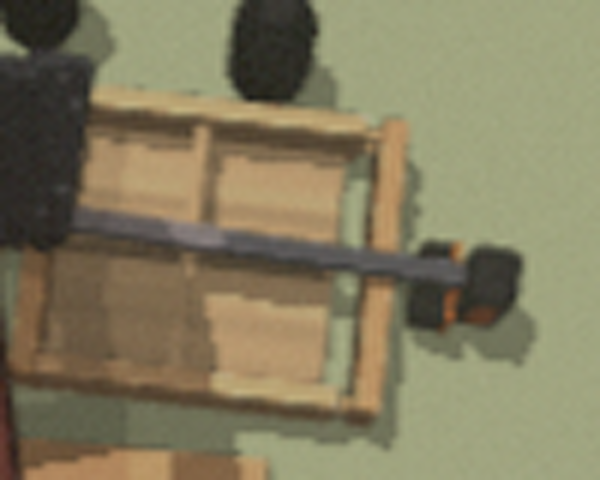

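arm_command --rows '[100,0,0.1,0,0,0,0,100,0,0.2,0,0,0,0,100,0,0.3,0,0,0,0,100,0.1,0.4,0,0,0,0,100,0.1,0.5,0,0,0,0,100,0.1,0.6,0,0,0,0,100,0.1,0.7,0,0,0,0,100,0.1,0.7,0,0,0,0,100,0.1,0.7,0,0,0,0,100,0.1,0.7,0,0,0,0]'

```text
time: 5.35
position: [581.8, 146.4, 160.4]
tool_rot: [0.001, 0.091, 0.996, -0.002]
contact_force: [0.1, -4.7, 4.4]
grip_width: 0.998
```

```bash
python3 v.py 4
```

```text
5.35 [581.8 146.4 160.4] [ 0.001  0.091  0.996 -0.002] [ 0.13 -4.74  4.42]
clampx,y of TCP 2.322501790444577 22.828589126401027
```

View pics/s4.png

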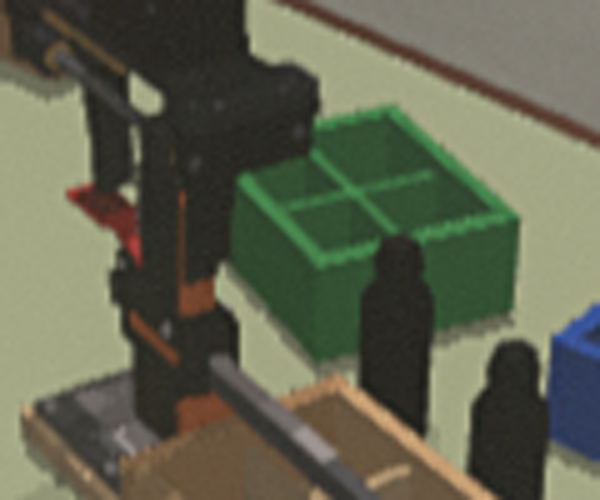

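View pics/t4.png

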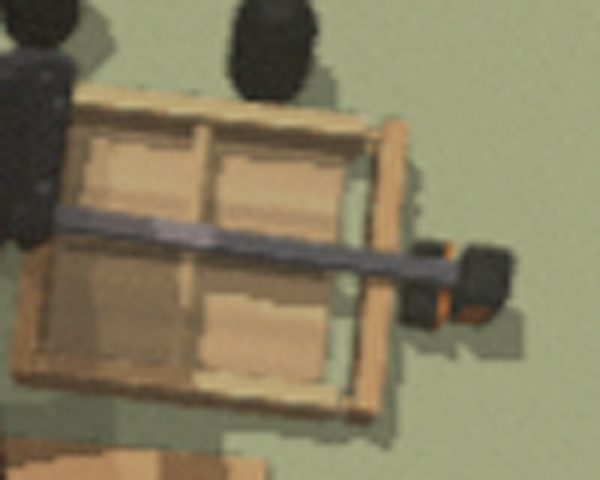

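arm_command --rows '[100,0,0.1,0,0,0,0,100,0,0.2,0,0,0,0,100,0,0.3,0,0,0,0,100,0,0.4,0,0,0,0,100,0,0.4,0,0,0,0,100,0,0.4,0,0,0,0,100,0,0.4,0,0,0,0,100,0,0.4,0,0,0,0,100,0,0.4,0,0,0,0,100,0,0.4,0,0,0,0]'

```text
time: 6.7
position: [582.0, 150.4, 160.3]
tool_rot: [0.001, 0.091, 0.996, -0.002]
contact_force: [1.7, -5.2, 1.3]
grip_width: 0.997
```

```bash
python3 v.py 5
```

```text
6.7 [582.  150.4 160.3] [ 0.001  0.091  0.996 -0.002] [ 1.72 -5.18  1.25]
clampx,y of TCP 1.762141821016332 26.810842599884374
```

View pics/t5.png

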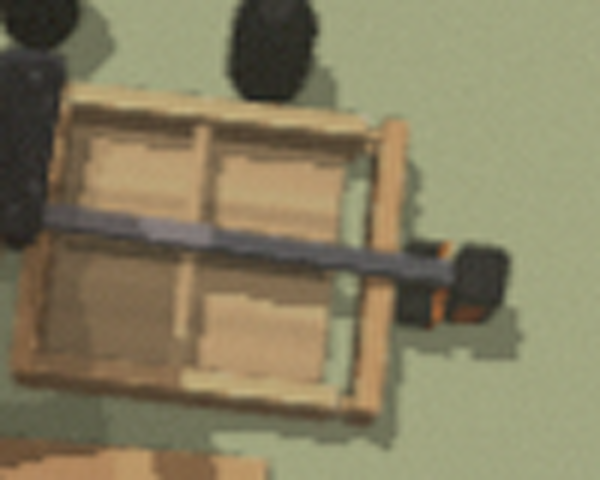

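arm_command --rows '[100,-0.2,-1.0,0,0,0,0,100,-0.4,-2.0,0,0,0,0,100,-0.5,-2.8,0,0,0,0,100,-0.5,-2.8,0,0,0,0,100,-0.4,-2.0,0,0,0,0,100,-0.2,-1.3,0,0,0,0,100,-0.1,-0.7,0,0,0,0,100,0,-0.2,0,0,0,0,100,0,0.1,0,0,0,0,100,0,0.2,0,0,0,0]'

```text
time: 8.05
position: [582.7, 151.1, 161.0]
tool_rot: [0.001, 0.09, 0.996, -0.004]
contact_force: [-0.1, -10.1, 4.0]
grip_width: 0.998
```

```bash
python3 v.py 6
```

```text
8.05 [582.7 151.1 161. ] [ 0.001  0.09   0.996 -0.004] [ -0.13 -10.11   3.99]
clampx,y of TCP 2.3248379804043573 27.629549827493385
```

View pics/t6.png

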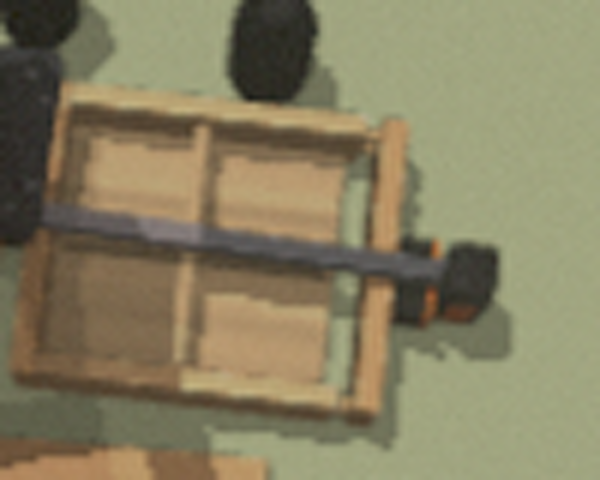

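arm_command --rows '[100,-0.2,-1.0,0,0,0,0,100,-0.4,-2.0,0,0,0,0,100,-0.5,-2.9,0,0,0,0,100,-0.5,-2.9,0,0,0,0,100,-0.4,-2.0,0,0,0,0,100,-0.2,-1.3,0,0,0,0,100,-0.1,-0.7,0,0,0,0,100,0,-0.2,0,0,0,0,100,0,0,0,0,0,0,100,0,0,0,0,0,0]'

```text
time: 9.4
position: [583.2, 150.6, 161.9]
tool_rot: [0.002, 0.09, 0.996, -0.005]
contact_force: [-2.0, -5.7, 3.8]
grip_width: 0.997
```

```bash
python3 v.py 7
```

```text
9.4 [583.2 150.6 161.9] [ 0.002  0.09   0.996 -0.005] [-2.04 -5.72  3.79]
clampx,y of TCP 2.94259829365781 27.203433922721988
```

View pics/t7.png

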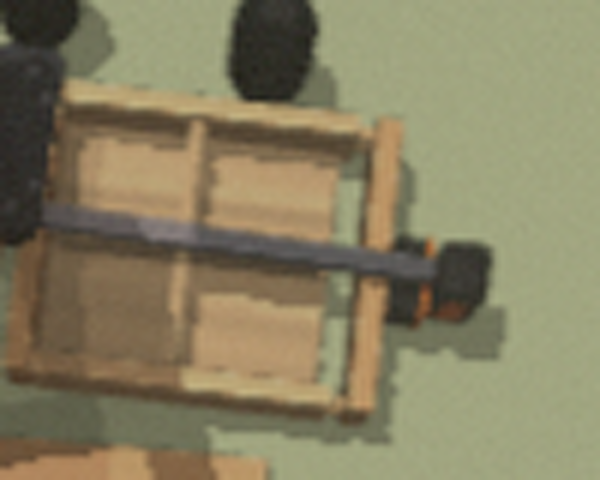

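View pics/s7.png

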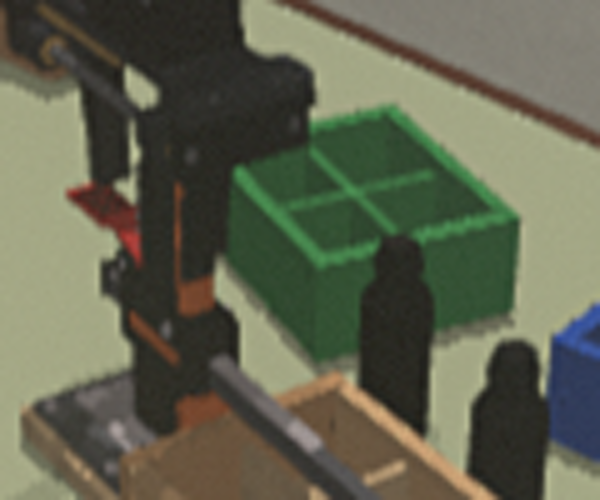

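arm_command --rows '[100,-0.2,-1.5,-0.1,0,0,0,100,-0.5,-3.0,-0.2,0,0,0,100,-0.6,-3.3,-0.2,0,0,0,100,-0.6,-3.3,-0.2,0,0,0,100,-0.6,-3.3,-0.2,0,0,0,100,-0.4,-2.2,-0.2,0,0,0,100,-0.3,-1.2,-0.2,0,0,0,100,-0.2,-0.5,-0.2,0,0,0,100,-0.1,0.1,-0.2,0,0,0,100,-0.1,0.1,-0.2,0,0,0]'

```text
time: 10.75
position: [582.9, 151.0, 160.8]
tool_rot: [0.003, 0.089, 0.996, -0.007]
contact_force: [-0.0, -5.5, 4.0]
grip_width: 0.999
```

```bash
python3 v.py 8
```

```text
10.75 [582.9 151.  160.8] [ 0.003  0.089  0.996 -0.007] [-0.04 -5.49  4.03]
clampx,y of TCP 2.540955137082667 27.581914297523518
```

View pics/t8.png

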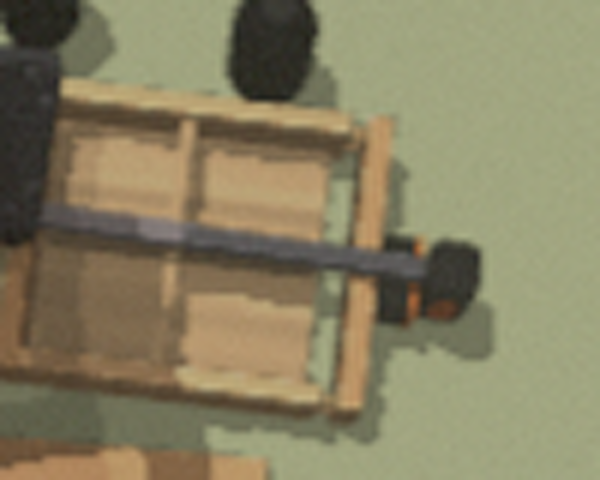

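arm_command --rows '[100,0,0.1,0,0,0,0,100,0,0.2,0,0,0,0,100,0.1,0.3,0,0,0,0,100,0.1,0.3,0,0,0,0,100,0.1,0.3,0,0,0,0,100,0.1,0.3,0,0,0,0,100,0.1,0.3,0,0,0,0,100,0.1,0.3,0,0,0,0,100,0.1,0.3,0,0,0,0,100,0.1,0.3,0,0,0,0]'

```text
time: 12.1
position: [583.1, 151.9, 160.6]
tool_rot: [0.002, 0.09, 0.996, -0.009]
contact_force: [-3.1, -10.5, 2.7]
grip_width: 1.004
```

```bash
python3 v.py 9
```

```text
12.1 [583.1 151.9 160.6] [ 0.002  0.09   0.996 -0.009] [ -3.11 -10.49   2.68]
clampx,y of TCP 2.6011402616244834 28.475259778654713
```

View pics/t9.png

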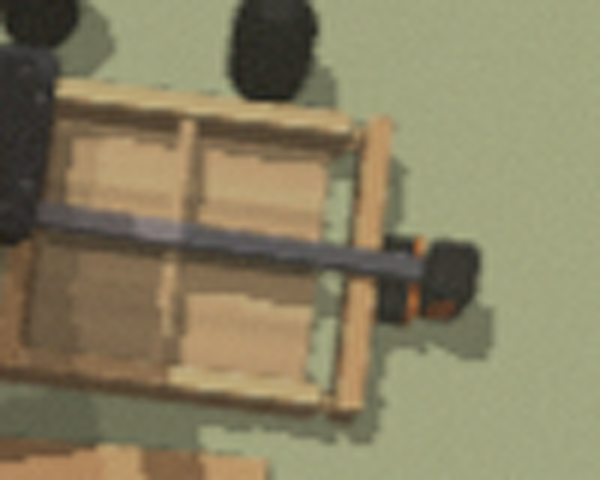

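View pics/s9.png

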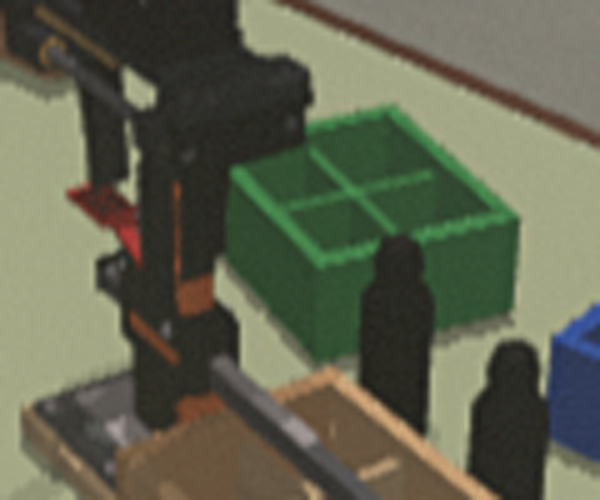

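```bash
cat > m.py <<'E'
import cv2,numpy as np,sys
# track jaw & board via template from pics t*
ref=cv2.imread("pics/t3.png")
def track(im,box,ref=ref):
    x0,y0,x1,y1=box; T=ref[y0:y1,x0:x1]
    r=cv2.matchTemplate(im,T,cv2.TM_CCOEFF_NORMED); _,v,_,l=cv2.minMaxLoc(r)
    return l[0]-x0,l[1]-y0,round(v,3)
for k in sys.argv[1:]:
    im=cv2.imread(f"pics/t{k}.png")
    print(k,"jaw",track(im,(450,235,545,340)),"board(top bit)",track(im,(350,105,425,200)),"divider",track(im,(170,105,235,200)),"sidewall",track(im,(325,340,410,440)), "2.25px/mm")
E
python3 m.py 3 4 5 6 7 8 9
```

```text
3 jaw (0, 0, 1.0) board(top bit) (0, 0, 1.0) divider (0, 0, 1.0) sidewall (0, 0, 1.0) 2.25px/mm
4 jaw (-8, -1, 0.991) board(top bit) (0, 0, 0.997) divider (0, 0, 0.998) sidewall (0, 0, 0.995) 2.25px/mm
5 jaw (-12, -2, 0.991) board(top bit) (0, 0, 0.997) divider (0, 0, 0.998) sidewall (0, 0, 0.991) 2.25px/mm
6 jaw (-22, -3, 0.989) board(top bit) (0, 0, 0.997) divider (0, 0, 0.998) sidewall (0, 0, 0.99) 2.25px/mm
7 jaw (-29, -5, 0.987) board(top bit) (-6, 0, 0.979) divider (-5, -1, 0.974) sidewall (-6, -1, 0.956) 2.25px/mm
8 jaw (-39, -6, 0.987) board(top bit) (-16, -1, 0.935) divider (-14, -4, 0.969) sidewall (-17, -2, 0.941) 2.25px/mm
9 jaw (-40, -6, 0.987) board(top bit) (-16, -1, 0.946) divider (-15, -5, 0.968) sidewall (-18, -2, 0.948) 2.25px/mm
```

arm_command --rows '[100,-0.2,-1.5,0,0,0,0,100,-0.5,-3.0,0,0,0,0,100,-0.6,-3.4,0,0,0,0,100,-0.6,-3.4,0,0,0,0,100,-0.6,-3.4,0,0,0,0,100,-0.6,-3.4,0,0,0,0,100,-0.6,-3.4,0,0,0,0,100,-0.6,-3.4,0,0,0,0,100,-0.6,-3.4,0,0,0,0,100,-0.6,-3.4,0,0,0,0]'

```text
time: 13.45
position: [577.1, 117.9, 160.5]
tool_rot: [0.002, 0.09, 0.996, -0.009]
contact_force: [0.0, 0.1, -1.0]
grip_width: 0.998
```

```bash
python3 v.py 10; python3 m.py 9 10
```

```text
13.45 [577.1 117.9 160.5] [ 0.002  0.09   0.996 -0.009] [ 0.04  0.14 -0.98]
clampx,y of TCP 2.6864780165272153 -6.022028218635589
9 jaw (-40, -6, 0.987) board(top bit) (-16, -1, 0.946) divider (-15, -5, 0.968) sidewall (-18, -2, 0.948) 2.25px/mm
10 jaw (-40, -6, 0.988) board(top bit) (-16, -1, 0.946) divider (-15, -4, 0.955) sidewall (-18, -2, 0.949) 2.25px/mm
```

View pics/s10.png

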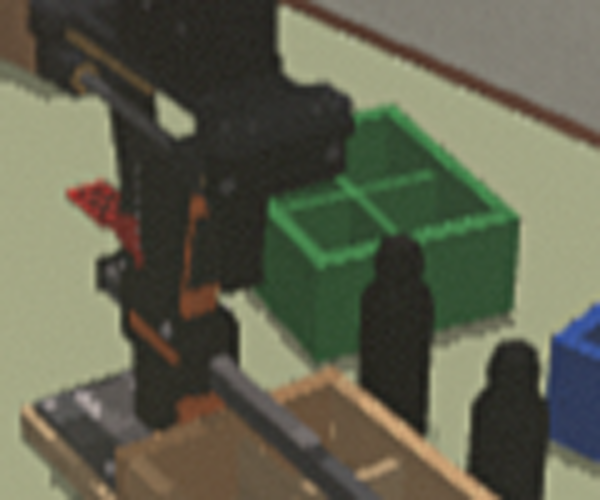

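View pics/t10.png

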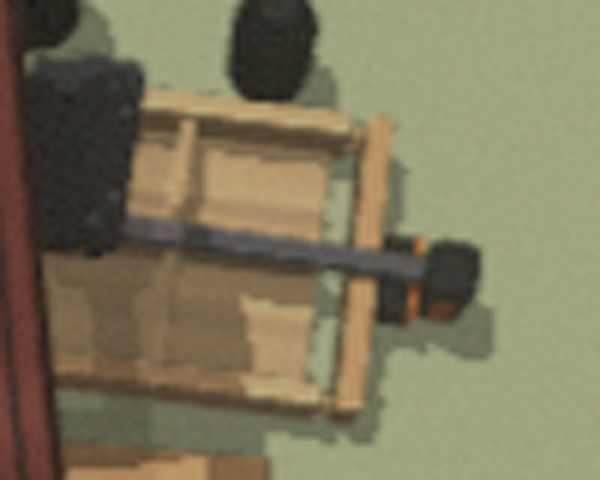

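Run:
```python
from h import *
q=np.array([575.5,124.3])
for (u,v) in [(393,122),(362,405),(378,262),(353,400),(372,122)]:
    w=onz("top",u/6+290-.4,v/6+180-.4,68); d=w[:2]-q; print((u,v),d@[.984,-.176],d@[.176,.984])
```

```text
(393, 122) 72.32516766267648 -208.41198817264728
(362, 405) -59.07612430343988 -211.26340211069302
(378, 262) 6.657464023480742 -209.99653705080294
(353, 400) -57.4319442410633 -206.95372127692758
(372, 122) 70.91347391593933 -198.84728672033452
```

arm_command --rows '[100,0.2,1.0,0,0,0,0,100,0.3,1.6,0,0,0,0,100,0.4,2.1,0,0,0,0,100,0.5,2.6,0,0,0,0,100,0.5,3.0,0,0,0,0,100,0.6,3.3,0,0,0,0,100,0.6,3.5,0,0,0,0,100,0.6,3.5,0,0,0,0,100,0.6,3.5,0,0,0,0,100,0.6,3.5,0,0,0,0]'

```text
time: 14.8
position: [583.8, 151.2, 161.7]
tool_rot: [0.002, 0.09, 0.996, -0.011]
contact_force: [-2.0, -8.7, 5.5]
grip_width: 0.996
```

```bash
python3 v.py 11; python3 m.py 10 11
```

```text
14.8 [583.8 151.2 161.7] [ 0.002  0.09   0.996 -0.011] [-1.99 -8.74  5.5 ]
clampx,y of TCP 3.418772859129613 27.92204670576485
10 jaw (-40, -6, 0.988) board(top bit) (-16, -1, 0.946) divider (-15, -4, 0.955) sidewall (-18, -2, 0.949) 2.25px/mm
11 jaw (-56, -9, 0.966) board(top bit) (-26, -4, 0.922) divider (-25, -6, 0.988) sidewall (-30, -4, 0.966) 2.25px/mm
```

View pics/t11.png

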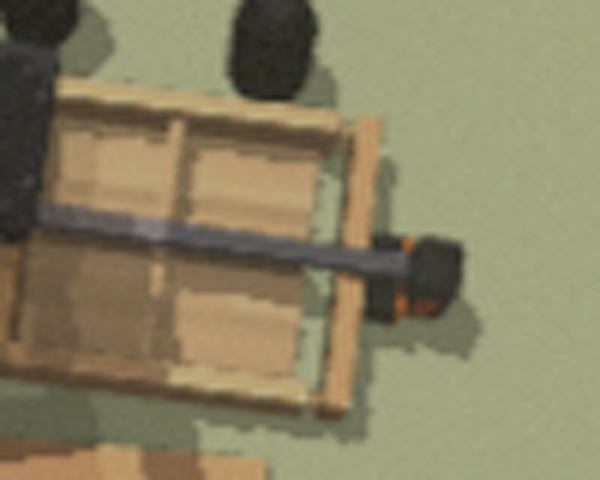

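arm_command --rows '[100,-0.2,-1.5,0,0,0,0,100,-0.5,-3.0,-0.1,0,0,0,100,-0.6,-3.5,-0.1,0,0,0,100,-0.6,-3.5,-0.1,0,0,0,100,-0.6,-3.5,-0.1,0,0,0,100,-0.4,-2.2,-0.1,0,0,0,100,-0.3,-1.2,-0.1,0,0,0,100,-0.2,-0.5,-0.1,0,0,0,100,-0.1,0.1,-0.1,0,0,0,100,-0.1,0.2,-0.1,0,0,0]'

```text
time: 16.15
position: [583.6, 151.7, 162.4]
tool_rot: [0.003, 0.089, 0.996, -0.013]
contact_force: [-2.7, -11.3, 8.4]
grip_width: 0.999
```

```bash
python3 v.py 12; python3 m.py 11 12
```

```text
16.15 [583.6 151.7 162.4] [ 0.003  0.089  0.996 -0.013] [ -2.69 -11.31   8.45]
clampx,y of TCP 3.1740558968465598 28.38408764837595
11 jaw (-56, -9, 0.966) board(top bit) (-26, -4, 0.922) divider (-25, -6, 0.988) sidewall (-30, -4, 0.966) 2.25px/mm
12 jaw (-66, -10, 0.957) board(top bit) (-34, -4, 0.877) divider (-26, -6, 0.985) sidewall (-36, -5, 0.923) 2.25px/mm
```

View pics/t12.png

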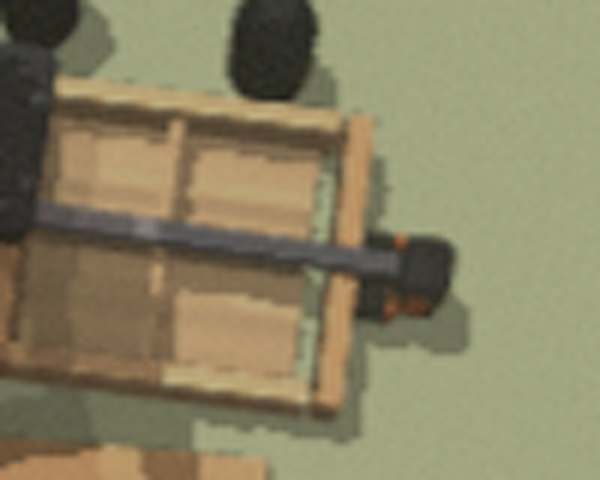

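arm_command --rows '[100,-0.2,-1.5,0,0,0,0,100,-0.5,-3.0,-0.2,0,0,0,100,-0.6,-3.5,-0.2,0,0,0,100,-0.6,-3.5,-0.2,0,0,0,100,-0.6,-3.5,-0.2,0,0,0,100,-0.4,-2.2,-0.2,0,0,0,100,-0.3,-1.2,-0.2,0,0,0,100,-0.2,-0.5,-0.2,0,0,0,100,-0.1,0,-0.2,0,0,0,100,-0.1,0,-0.2,0,0,0]'

```text
time: 17.5
position: [583.4, 150.6, 161.9]
tool_rot: [0.004, 0.089, 0.996, -0.015]
contact_force: [-1.8, -8.2, 7.7]
grip_width: 1.0
```

```bash
python3 v.py 13; python3 m.py 12 13
```

```text
17.5 [583.4 150.6 161.9] [ 0.004  0.089  0.996 -0.015] [-1.84 -8.22  7.66]
clampx,y of TCP 3.0938979674896046 27.299496086539794
12 jaw (-66, -10, 0.957) board(top bit) (-34, -4, 0.877) divider (-26, -6, 0.985) sidewall (-36, -5, 0.923) 2.25px/mm
13 jaw (-73, -11, 0.955) board(top bit) (-41, -6, 0.86) divider (-26, -6, 0.985) sidewall (-45, -6, 0.838) 2.25px/mm
```

View pics/t13.png

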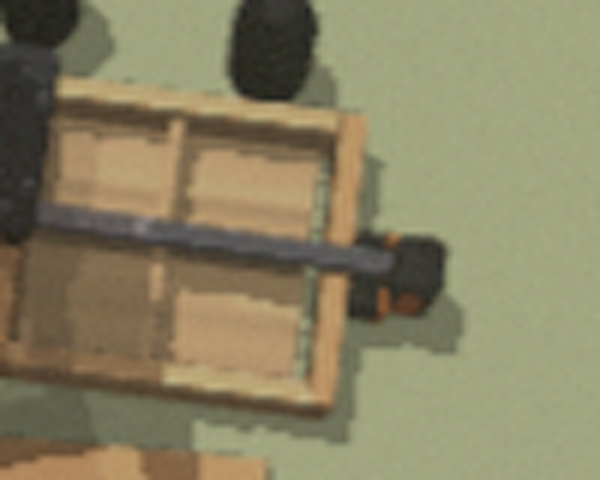

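arm_command --rows '[100,-0.2,-1.5,0,0,0,0,100,-0.5,-3.0,-0.2,0,0,0,100,-0.6,-3.4,-0.2,0,0,0,100,-0.6,-3.4,-0.2,0,0,0,100,-0.6,-3.4,-0.2,0,0,0,100,-0.6,-3.4,-0.2,0,0,0,100,-0.6,-3.4,-0.2,0,0,0,100,-0.6,-3.4,-0.2,0,0,0,100,-0.6,-3.4,-0.2,0,0,0,100,-0.6,-3.4,-0.2,0,0,0]'

```text
time: 18.85
position: [577.3, 116.5, 159.8]
tool_rot: [0.004, 0.089, 0.996, -0.015]
contact_force: [0.6, -0.2, 0.1]
grip_width: 1.0
```

```bash
python3 v.py 14; python3 m.py 13 14
```

```text
18.85 [577.3 116.5 159.8] [ 0.004  0.089  0.996 -0.015] [ 0.57 -0.23  0.06]
clampx,y of TCP 3.1832388151029263 -7.360100724996216
13 jaw (-73, -11, 0.955) board(top bit) (-41, -6, 0.86) divider (-26, -6, 0.985) sidewall (-45, -6, 0.838) 2.25px/mm
14 jaw (-67, -10, 0.987) board(top bit) (-41, -6, 0.854) divider (-25, -6, 0.972) sidewall (-44, -6, 0.837) 2.25px/mm
```

View pics/t14.png

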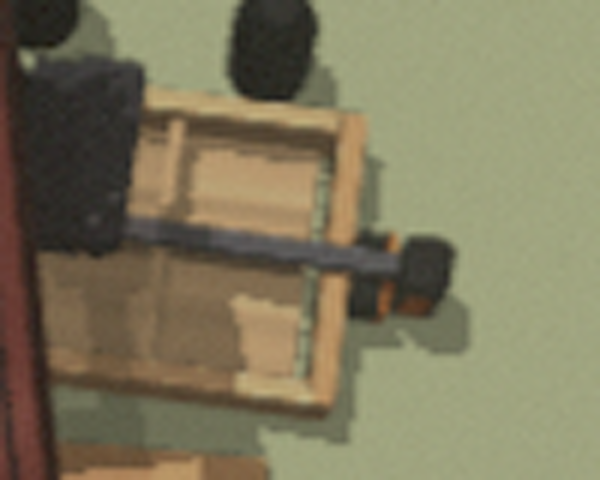

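View pics/s14.png

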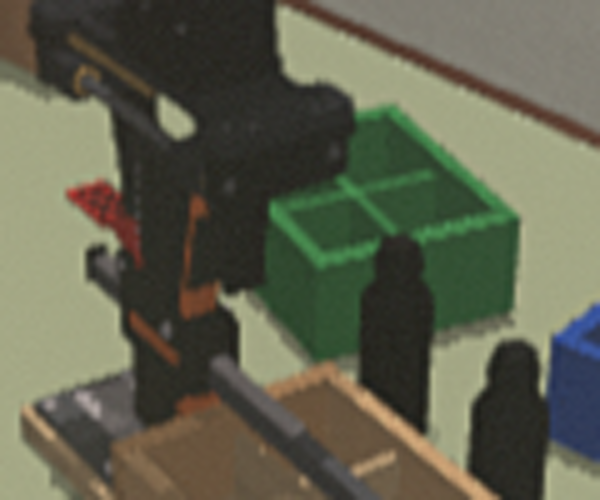

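arm_command --rows '[100,0.2,1.0,0,0,0,0,100,0.3,1.5,0,0,0,0,100,0.4,1.9,0,0,0,0,100,0.4,2.2,0,0,0,0,100,0.5,2.5,0,0,0,0,100,0.5,2.7,0,0,0,0,100,0.5,2.9,0,0,0,0,100,0.5,2.9,0,0,0,0,100,0.5,2.9,0,0,0,0,100,0.5,2.9,0,0,0,0]'

```text
time: 20.2
position: [582.8, 143.4, 161.1]
tool_rot: [0.005, 0.089, 0.996, -0.017]
contact_force: [-3.5, -8.9, 7.1]
grip_width: 1.002
```

```bash
python3 v.py 15; python3 m.py 14 15
```

```text
20.2 [582.8 143.4 161.1] [ 0.005  0.089  0.996 -0.017] [-3.45 -8.92  7.12]
clampx,y of TCP 3.860103573292018 20.04112258119876
14 jaw (-67, -10, 0.987) board(top bit) (-41, -6, 0.854) divider (-25, -6, 0.972) sidewall (-44, -6, 0.837) 2.25px/mm
15 jaw (-74, -12, 0.95) board(top bit) (-41, -6, 0.856) divider (-25, -6, 0.987) sidewall (-45, -6, 0.835) 2.25px/mm
```

arm_command --rows '[100,0,0.1,0,0,0,0,100,0,0.2,0,0,0,0,100,0.1,0.3,0,0,0,0,100,0.1,0.4,0,0,0,0,100,0.1,0.5,0,0,0,0,100,0.1,0.5,0,0,0,0,100,0.1,0.5,0,0,0,0,100,0.1,0.5,0,0,0,0,100,0.1,0.5,0,0,0,0,100,0.1,0.5,0,0,0,0]'

```text
time: 21.55
position: [583.3, 145.8, 161.3]
tool_rot: [0.004, 0.09, 0.996, -0.019]
contact_force: [-4.8, -9.5, 5.0]
grip_width: 0.998
```

```bash
python3 v.py 16; python3 m.py 15 16
```

```text
21.55 [583.3 145.8 161.3] [ 0.004  0.09   0.996 -0.019] [-4.8  -9.5   4.99]
clampx,y of TCP 3.938291909718545 22.543503812748966
15 jaw (-74, -12, 0.95) board(top bit) (-41, -6, 0.856) divider (-25, -6, 0.987) sidewall (-45, -6, 0.835) 2.25px/mm
16 jaw (-77, -12, 0.94) board(top bit) (-41, -6, 0.855) divider (-26, -6, 0.985) sidewall (-45, -6, 0.838) 2.25px/mm
```

arm_command --rows '[100,0,0.1,0,0,0,0,100,0,0.2,0,0,0,0,100,0.1,0.3,0,0,0,0,100,0.1,0.4,0,0,0,0,100,0.1,0.5,0,0,0,0,100,0.1,0.6,0,0,0,0,100,0.1,0.6,0,0,0,0,100,0.1,0.6,0,0,0,0,100,0.1,0.6,0,0,0,0,100,0.1,0.6,0,0,0,0]'

```text
time: 22.9
position: [583.8, 148.7, 161.2]
tool_rot: [0.003, 0.09, 0.996, -0.022]
contact_force: [-5.2, -11.8, 3.6]
grip_width: 1.0
```

```bash
python3 v.py 17; python3 m.py 16 17
```

```text
22.9 [583.8 148.7 161.2] [ 0.003  0.09   0.996 -0.022] [ -5.18 -11.82   3.64]
clampx,y of TCP 3.8792176536432392 25.478127708006127
16 jaw (-77, -12, 0.94) board(top bit) (-41, -6, 0.855) divider (-26, -6, 0.985) sidewall (-45, -6, 0.838) 2.25px/mm
17 jaw (-81, -13, 0.932) board(top bit) (-41, -6, 0.863) divider (-26, -6, 0.986) sidewall (-45, -6, 0.836) 2.25px/mm
```

arm_command --rows '[100,-0.2,-1.0,0,0,0,0,100,-0.4,-2.0,0,0,0,0,100,-0.5,-2.7,0,0,0,0,100,-0.5,-2.9,0,0,0,0,100,-0.5,-2.9,0,0,0,0,100,-0.5,-2.9,0,0,0,0,100,-0.5,-2.9,0,0,0,0,100,-0.5,-2.9,0,0,0,0,100,-0.5,-2.9,0,0,0,0,100,-0.5,-2.9,0,0,0,0]'

```text
time: 24.25
position: [578.8, 119.7, 161.2]
tool_rot: [0.003, 0.09, 0.996, -0.022]
contact_force: [0.2, 0.3, 0.4]
grip_width: 1.001
```

```bash
python3 v.py 18; python3 m.py 17 18
```

```text
24.25 [578.8 119.7 161.2] [ 0.003  0.09   0.996 -0.022] [0.16 0.33 0.43]
clampx,y of TCP 4.0645034163557625 -3.9241451905987326
17 jaw (-81, -13, 0.932) board(top bit) (-41, -6, 0.863) divider (-26, -6, 0.986) sidewall (-45, -6, 0.836) 2.25px/mm
18 jaw (-75, -11, 0.949) board(top bit) (-42, -6, 0.865) divider (-26, -6, 0.976) sidewall (-45, -6, 0.838) 2.25px/mm
```

View pics/s18.png

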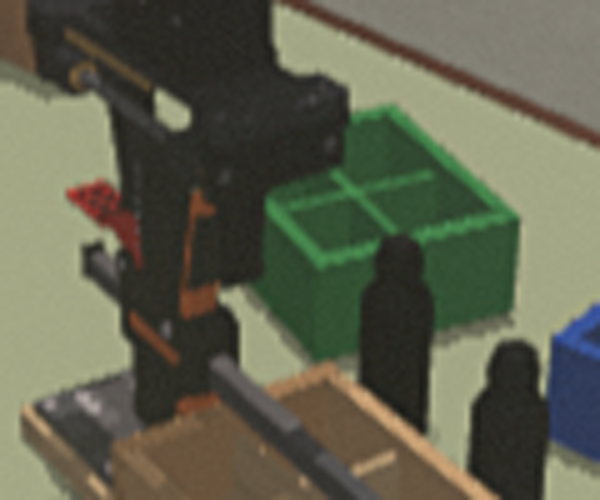

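View pics/t18.png

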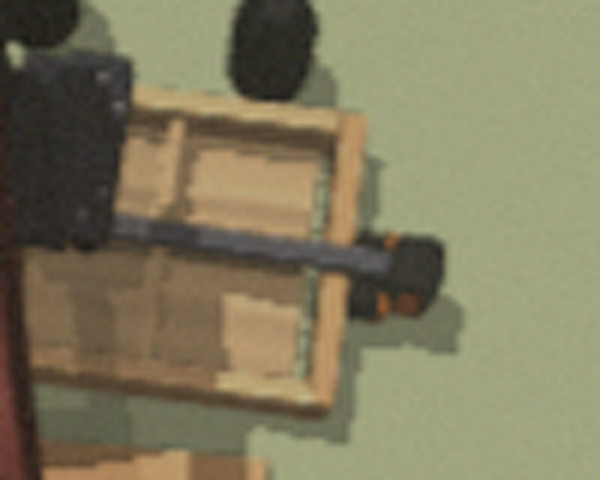

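Run:
```python
from h import *
from scipy.spatial.transform import Rotation as R
s=state(); w,x,y,z=s["tool_rot"]; A=R.from_quat([x,y,z,w]); a=np.deg2rad(-10.1)
print(A.as_matrix().round(3))
Y=np.array([-np.sin(a),np.cos(a),0]); Z=np.array([0,0,-1.]); D=R.from_matrix(np.c_[np.cross(Y,Z),Y,Z])
for turn in(0,-90):
    D2=R.from_rotvec([0,0,turn],degrees=True)*D
    print((D2*A.inv()).as_rotvec(degrees=True).round(2))
print(s["qpos"], s["position"])
```

```text
[[-0.984  0.18   0.002]
 [ 0.179  0.983 -0.044]
 [-0.01  -0.043 -0.999]]
[2.55 0.14 0.24]
[  2.11  -1.89 -89.74]
[ 0.09548408  0.20977601  1.68514949 -0.0469426   1.24881916 -1.27992647] [578.83043356 119.70035784 161.23624231]
```

arm_command --rows '[100,0,0,3,0,0,0,100,0,0,6,0,0,0,100,0,0,9,0,0,0,50,0.2,1.5,9,0.3,-0.3,-10,0,0.4,3,9,0.6,-0.6,-20,0,0.6,5,9,0.8,-0.8,-30,0,0.8,6.5,9,1,-1,-40,0,1,8,9,1.3,-1.3,-50,0,1.2,8.6,9,1.5,-1.5,-60,0,1.2,8.6,9,1.7,-1.6,-70]'

```text
time: 25.6
position: [590.7, 206.3, 251.0]
tool_rot: [0.002, 0.647, 0.762, -0.005]
contact_force: [0.3, -0.2, -0.4]
grip_width: 0.283
```

Run:
```python
from h import *
from scipy.spatial.transform import Rotation as R
s=state(); w,x,y,z=s["tool_rot"]; A=R.from_quat([x,y,z,w]); a=np.deg2rad(-10.1)
Y=np.array([-np.sin(a),np.cos(a),0]); Z=np.array([0,0,-1.]); D=R.from_matrix(np.c_[np.cross(Y,Z),Y,Z])
D2=R.from_rotvec([0,0,-90],degrees=True)*D
print((D2*A.inv()).as_rotvec(degrees=True).round(2))
print(s["qpos"], s["position"],s["grip_width"])
```

```text
[  0.5   -0.31 -19.46]
[ 0.21450729  0.2184039   1.50160219 -0.00856291  1.42732739  0.0524371 ] [590.7482746  206.29283082 251.04039095] 0.2828041126029621
```

Finish the turn, and descend to tips about 8 mm above the tab (TCP z ≈ 152).

arm_command --rows '[0,0,0,0,0.3,-0.2,-10,0,0,0,-1,0.5,-0.3,-19.5,0,0,0,-3,0.5,-0.3,-19.5,0,0,0,-5,0.5,-0.3,-19.5,0,0,0,-7,0.5,-0.3,-19.5,0,0,0,-8.5,0.5,-0.3,-19.5,0,0,0,-9.5,0.5,-0.3,-19.5,0,0,0,-9.9,0.5,-0.3,-19.5,0,0,0,-9.9,0.5,-0.3,-19.5,0,0,0,-9.9,0.5,-0.3,-19.5]'

```text
time: 26.85
position: [591.3, 206.4, 152.9]
tool_rot: [0.0, 0.767, 0.642, 0.001]
contact_force: [0.3, 0.1, -0.2]
grip_width: 0.012
```

```bash
python3 v.py 19; python3 m.py 18 19
```

```text
26.85 [591.3 206.4 152.9] [0.    0.767 0.642 0.001] [ 0.29  0.08 -0.22]
clampx,y of TCP 1.1146957922737144 83.54297454802101
18 jaw (-75, -11, 0.949) board(top bit) (-42, -6, 0.865) divider (-26, -6, 0.976) sidewall (-45, -6, 0.838) 2.25px/mm
19 jaw (-74, -12, 0.949) board(top bit) (-42, -6, 0.864) divider (-26, -6, 0.985) sidewall (-45, -6, 0.836) 2.25px/mm
```

View pics/s19.png

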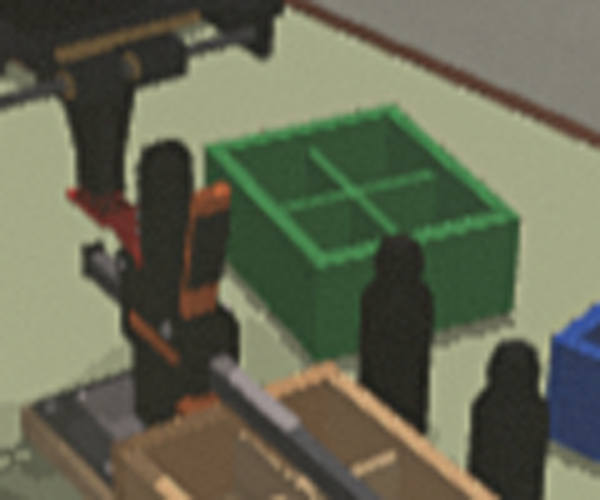

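View pics/t19.png

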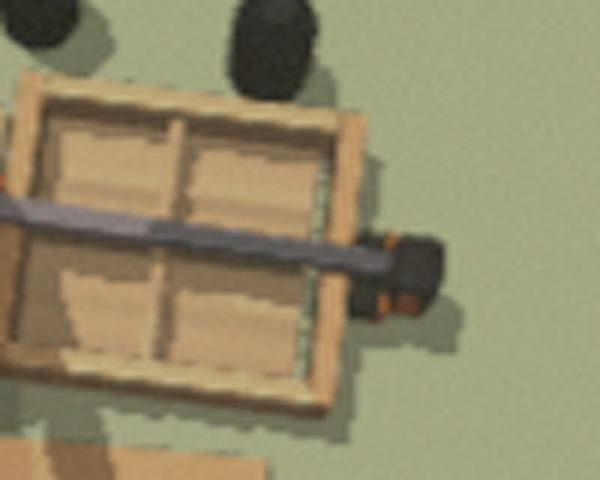

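Run:
```python
from h import *
a=read_camera("side")[195:285,280:380]; cv2.imwrite("pics/sj.png",cv2.resize(a,None,fx=6,fy=6,interpolation=cv2.INTER_CUBIC))
```

```text
(no output)
```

View pics/sj.png

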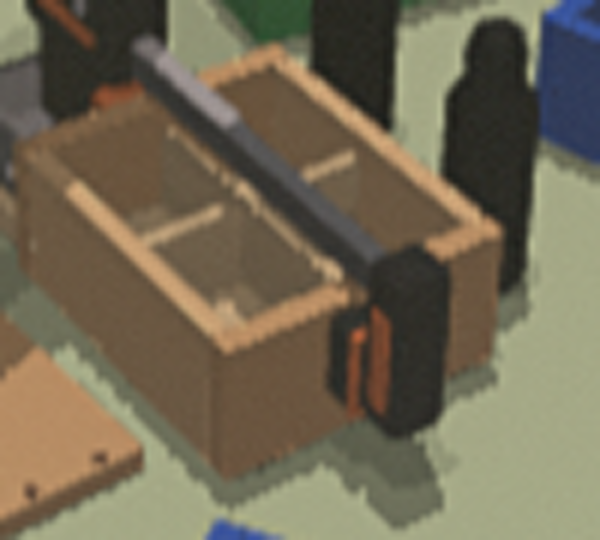

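arm_command --rows '[0,0,0,-0.4,0,0,0,0,0,0,-0.8,0,0,0,0,0,0,-1.1,0,0,0,0,0,0,-1.3,0,0,0,0,0,0,-1.4,0,0,0,0,0,0,-1.5,0,0,0,0,0,0,-1.5,0,0,0,0,0,0,-1.5,0,0,0,0,0,0,-1.5,0,0,0,0,0,0,-1.5,0,0,0]'

```text
time: 28.25
position: [591.6, 207.2, 139.6]
tool_rot: [0.0, 0.767, 0.642, 0.001]
contact_force: [-2.8, 2.2, 9.6]
grip_width: 0.003
```

```bash
python3 v.py 20; python3 m.py 19 20
```

```text
28.25 [591.6 207.2 139.6] [0.    0.767 0.642 0.001] [-2.78  2.24  9.62]
clampx,y of TCP 1.2704032766657594 84.38786955072419
19 jaw (-74, -12, 0.949) board(top bit) (-42, -6, 0.864) divider (-26, -6, 0.985) sidewall (-45, -6, 0.836) 2.25px/mm
20 jaw (21, 3, 0.991) board(top bit) (-42, -6, 0.86) divider (-25, -6, 0.989) sidewall (-45, -6, 0.844) 2.25px/mm
```

View pics/t20.png

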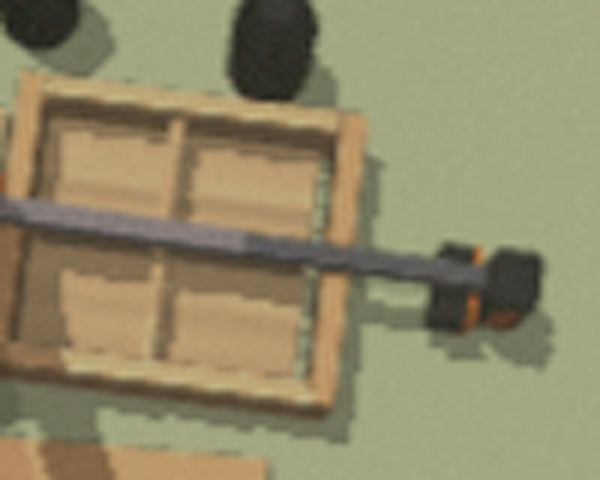

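arm_command --rows '[0,0,0,0,0,0,0,0,0,0,0,0,0,0,0,0,0,0,0,0,0,0,0,0,0,0,0,0,0,0,0,0,0,0,0,0,0,0,0,0,0,0,0,0,0,0,0,0,0,0,0,0,0,0,0,0,0,0,0,0,0,0,0,0,0,0,0,0,0,0]'

```text
time: 29.6
position: [591.6, 207.2, 140.3]
tool_rot: [0.0, 0.767, 0.642, 0.001]
contact_force: [-2.8, 1.0, 5.8]
grip_width: 0.004
```

```bash
python3 v.py 21; python3 m.py 20 21
```

```text
29.6 [591.6 207.2 140.3] [0.    0.767 0.642 0.001] [-2.82  0.95  5.77]
clampx,y of TCP 1.2689672131729879 84.41320115980928
20 jaw (21, 3, 0.991) board(top bit) (-42, -6, 0.86) divider (-25, -6, 0.989) sidewall (-45, -6, 0.844) 2.25px/mm
21 jaw (21, 3, 0.991) board(top bit) (-42, -6, 0.862) divider (-25, -6, 0.989) sidewall (-45, -6, 0.846) 2.25px/mm
```

arm_command --rows '[0,0,0,-0.1,0,0,0,0,0,0,-0.2,0,0,0,0,0,0,-0.3,0,0,0,0,0,0,-0.3,0,0,0,0,0,0,-0.3,0,0,0,0,0,0,-0.3,0,0,0,0,0,0,-0.3,0,0,0,0,0,0,-0.3,0,0,0,0,0,0,-0.3,0,0,0,0,0,0,-0.3,0,0,0]'

```text
time: 30.95
position: [591.8, 207.3, 139.4]
tool_rot: [0.0, 0.767, 0.642, 0.002]
contact_force: [-5.1, -1.9, 11.9]
grip_width: 0.007
```

```bash
python3 v.py 22; python3 m.py 21 22
```

```text
30.95 [591.8 207.3 139.4] [0.    0.767 0.642 0.002] [-5.1  -1.9  11.91]
clampx,y of TCP 1.4042868412726703 84.56484342868656
21 jaw (21, 3, 0.991) board(top bit) (-42, -6, 0.862) divider (-25, -6, 0.989) sidewall (-45, -6, 0.846) 2.25px/mm
22 jaw (21, 3, 0.99) board(top bit) (-41, -6, 0.862) divider (-25, -6, 0.989) sidewall (-44, -6, 0.847) 2.25px/mm
```

View pics/s22.png

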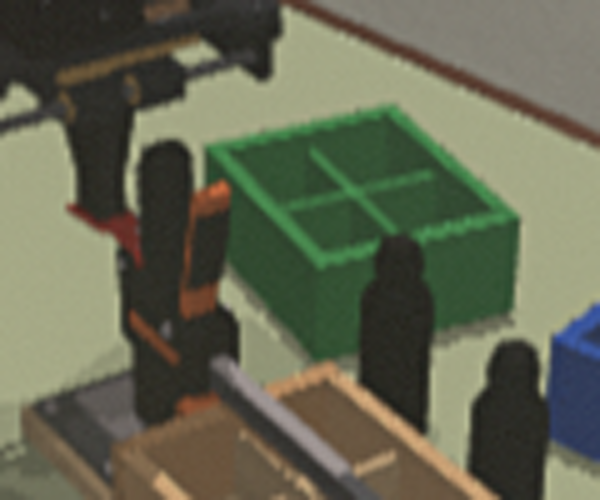

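arm_command --rows '[0,0,0,1,0,0,0,0,0,0,2,0,0,0,0,0,0,4,0,0,0,0,0,0,6,0,0,0,0,0,0,8,0,0,0,0,0,0,10,0,0,0,0,0,0,11,0,0,0,0,0,0,11,0,0,0,0,0,0,11,0,0,0,0,0,0,11,0,0,0]'

```text
time: 32.3
position: [591.3, 207.2, 248.2]
tool_rot: [0.0, 0.767, 0.642, 0.001]
contact_force: [0.4, 0.3, 0.1]
grip_width: 0.007
```

```bash
python3 v.py 23; python3 m.py 22 23
python3 - <<'E'
from h import *
cv2.imwrite("pics/topf.png",read_camera("top"))
E
```

```text
32.3 [591.3 207.2 248.2] [0.    0.767 0.642 0.001] [0.39 0.3  0.15]
clampx,y of TCP 0.9097638011434757 84.33436500829009
22 jaw (21, 3, 0.99) board(top bit) (-41, -6, 0.862) divider (-25, -6, 0.989) sidewall (-44, -6, 0.847) 2.25px/mm
23 jaw (22, 3, 0.991) board(top bit) (-41, -6, 0.863) divider (-25, -6, 0.99) sidewall (-44, -6, 0.85) 2.25px/mm
```

View pics/s23.png

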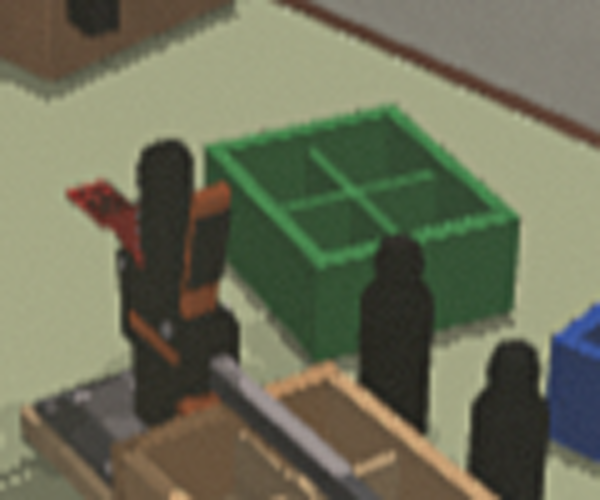

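View pics/topf.png

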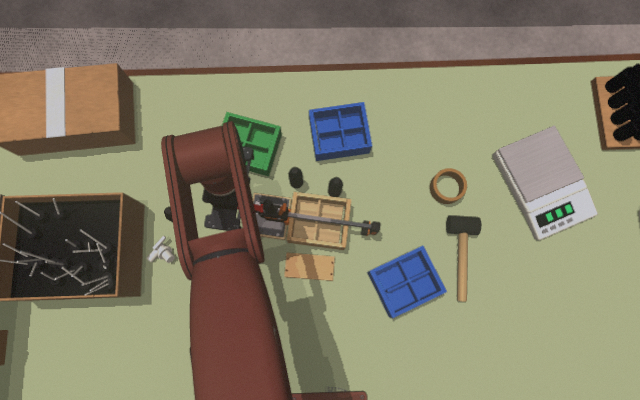

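```bash
python3 -c "
from rig import *
print(hand_in())"
```

```text
the job is handed in; nothing more can be done
None
```

The end board is drawn home, the clamp was released with its jaw fully back, and I handed the job in at 32.3 s of the 54 s allowed.

- **Squeezing:** I pushed the trigger with the front finger in repeated pulls, because the wrist force showed how hard each pull was. The highest reading was about 13 N sideways. Several pulls fell just short of the second click, so the jaw often advanced 4 mm per pull instead of 8.
- **Joint:** The jaw slid the crate up to the fixed pad, and the board then moved about 7 mm and stopped. It did not move further on a firmer pull, and the side picture shows no open seam.
- **Held tight:** With the trigger let go, the jaw stayed put with its pad squeezed about 5 to 6 mm. That is roughly 14 N, estimated from the pictures rather than measured.
- **Release:** I pressed the tab to its stop. The jaw ran back about 43 mm and did not move on a second, firmer press.
- **Last checks:**
  - The tab is up and the trigger is at rest.
  - The jaw is well clear of the board.
  - The crate moved about 11 mm in all (allowed 40 mm).
  - In the top picture the bystanders stand where they were; bottle_c was mostly hidden by the arm.
  - Wrist force is about 0.
- **Disagreements:** My fitted clamp position was about 4 mm off along the bar compared with where the crate actually stopped. The jaw's run-back distance also falls 1 to 2 mm short of my estimate of its travel. I judged "fully back" by the jaw no longer moving under full tab pressure.

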